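# Turn the soldering turntable to bring the ring under the torch

## Task

On the jeweller's bench, turn the soldering turntable by pushing with a finger on its upright posts, until the napkin ring (the hollow round band) on its board is centred directly under the torch nozzle. Turn it gently: do not touch or lift the small pieces or touch the board or the torch, leave the things around it where they are, and leave the table standing still with nothing touching it.

Things in the scene. Friction and masses are not known exactly. Their poses are not given: they have to be found in the camera images.
- ring: The plain napkin ring, pale metal band standing on its rim with its open hole up, loose: 36 mm outside, 31 mm hole, 12 mm high, about 25 g; the only piece with a hole. Origin: centre of its underside. It and the two other pieces lie about 42 mm from the turntable's axis, on the board, and ride round with it by friction.
- bar: Another loose work piece to leave untouched on the board: straight pale square bar 36 mm long, 5 mm thick, with an 11 x 10 x 8 mm high copper knot at its middle. Origin: centre of its underside, x along the bar.
- dome: Another loose work piece to leave untouched on the board: solid round pale metal button, 21 mm across, 8 mm high, no hole. Origin: centre of its underside.
- aim (a point): The spot on the board's upper surface (58 mm above the bench) straight below the torch nozzle, 42 mm from the turntable's axis; fixed. The nozzle's mouth is 40 mm above this spot; the pieces pass beneath it freely.
- axis (a point): Point on the turntable's vertical axis at the height of the board's upper surface (58 mm above the bench); fixed.
- turntable (a joint): Turn of the turntable about its vertical axis, rad, growing anticlockwise seen from above; turns freely either way (more than a full turn), stiff enough (about 0.25 N m, 2 to 3 N at a post) to stop at once when no longer pushed. A steel disc of 88 mm radius, its top 32 mm above the bench, carries the board and the posts.
- board: Square tan soldering board on the turntable, 130 x 130 x 26 mm, turning with it; upper surface 58 mm above the bench. Origin: centre of its underside, on the axis.
- torch: Fixed hand torch in a stand beyond the turntable. Origin: on the bench at the turntable's axis; its x axis points level from there towards the stand. Nozzle over x = 42 mm, mouth 98 mm above the bench; the torch slopes up from there to 230 mm high at x = 235 mm, at most 25 mm thick; upright stand rod at x = 205 mm, 240 mm high, on a foot 90 x 110 mm (x 160 to 250 mm). All along y = 0. The posts pass beneath it freely.
- post_a: One of three equal upright steel posts, round, 12 mm thick, 118 mm from the turntable's axis and 120 degrees apart, each on the end of a spoke 8 mm thick (28 to 36 mm above the bench). Origin: on the post's axis, 28 mm above the bench; the post's top is 75 mm above the bench. Turns with the turntable; x axis points away from the turntable's axis.
- post_b: One of three equal upright steel posts, round, 12 mm thick, 118 mm from the turntable's axis and 120 degrees apart, each on the end of a spoke 8 mm thick (28 to 36 mm above the bench). Origin: on the post's axis, 28 mm above the bench; the post's top is 75 mm above the bench. Turns with the turntable; x axis points away from the turntable's axis.
- post_c: One of three equal upright steel posts, round, 12 mm thick, 118 mm from the turntable's axis and 120 degrees apart, each on the end of a spoke 8 mm thick (28 to 36 mm above the bench). Origin: on the post's axis, 28 mm above the bench; the post's top is 75 mm above the bench. Turns with the turntable; x axis points away from the turntable's axis.
- flux_jar: Bystander: closed amber jar, 52 mm wide, 55 mm high, standing. Origin: centre of its underside.
- firebrick: Bystander: pale brick 110 x 55 x 40 mm lying flat. Origin: centre of its underside, x along its length.
- tweezers: Bystander: steel tweezers lying flat, 150 mm long, 24 mm wide at most, 10 mm high. Origin: middle of their underside, x along their length.
Things that resemble listed ones, but are neither listed nor needed, are in the scene too. What is shaped like the ring but red is not meant.

How it is judged:
On the way:
1. a finger pushes on a post of the turntable ((contact force between the fingers and post_a above 0.3 N or contact force between the fingers and post_b above 0.3 N or contact force between the fingers and post_c above 0.3 N)), for 0.02 s.
At the end, for the whole second after the job is handed in: The ring's centre is within 8 mm (level) of the spot straight below the nozzle; the turntable is at rest; the ring, bar and dome lie flat and still on the board; jar, brick and tweezers are within 15 mm of where they stood, upright (horizontal distance between ring and aim below 0.008 m and velocity of joint turntable between -0.03 and 0.03 rad/s and height (world z) of ring between 0.054 and 0.063 m and linear speed of each of ring, bar, dome below 0.02 m/s and angle between each of ring, bar, dome, flux_jar, firebrick, tweezers's own z axis and vertical below 0.15 rad and height (world z) of bar between 0.054 and 0.063 m and height (world z) of dome between 0.054 and 0.063 m and distance of each of flux_jar, firebrick, tweezers from where it was at the start of the episode below 0.015 m); the robot touches nothing.
It fails at once if a work piece is touched by the robot, lifted off the board or falls from it (contact force between any of the fingers, the arm and ring above 0.2 N or contact force between any of the fingers, the arm and bar above 0.2 N or contact force between any of the fingers, the arm and dome above 0.2 N or height (world z) of any of ring, bar, dome above 0.07 m or height (world z) of any of ring, bar, dome below 0.045 m).
It fails at once if the robot touches the board instead of the posts (over 1 N) (contact force between any of the fingers, the arm and board above 1 N).
It fails at once if the robot bumps the torch or its stand (over 2 N) (contact force between any of the fingers, the arm and torch above 2 N).
It fails at once if the turntable is spun faster than 2.5 rad/s (velocity of joint turntable above 2.5 rad/s or velocity of joint turntable below -2.5 rad/s).
It fails at once if jar, brick or tweezers are shifted by more than 20 mm (distance of any of flux_jar, firebrick, tweezers from where it was at the start of the episode above 0.02 m).
It also fails if it takes over 51 s, if anything falls off the work surface, if the arm or the gripper's body presses on something with over 40 N, if the wrist force passes 120 N, or if a joint passes its speed limit or range.

## Robot

A 6-joint arm with a two-finger parallel gripper is mounted at the origin on the work surface. World frame = base frame: x ahead of the robot, y to its left, z up, the work surface at z = 0. Lengths are in m, angles in rad, forces in N, time in s.
With the tool pointing down it reaches from about 0.35 to 0.775 m from the base axis. Payload 7.3 kg.
Tool frame: the origin (TCP) lies on the centre line of the jaws, within the pads' length; the fingertips stand 14 mm ahead of it and the grasp point (between the pads) lies 5 mm behind it; z points along the fingers, y is the direction in which the jaws open and shut (so a half turn about z gives the same grasp; the last joint's range is limited). The gripper opens to 92 mm and grips with 3 to 60 N. Pads are 19 mm wide; open, the fingers measure 130 mm over their backs; the gripper's body (75 mm by 190 mm) begins 47 mm behind the grasp point.
Start: joints at [-1.482, 0.342, 1.524, -0, 1.275, -0.146], TCP at [0.122, -0.511, 0.241] pointing down, gripper open.
Joint ranges: [-2.53, 2.53], [-0.77, 2.02], [0.04, 2.7], [-1, 4.14], [0.28, 2.66], [-3.11, 3.11]. Speed limits (rad/s): [2.57, 2.57, 3.14, 3.14, 3.14, 3.14].

## Interface

Orientations are given as [roll, pitch, yaw] about the fixed x, y, z axes, in that order (R = Rz(yaw) Ry(pitch) Rx(roll)).
In Python, from cell import telemetry, cams, robot gives the robot as it stands.
- The arm moves only by the tool servo_tool, never from a script. Its argument "targets" is text: rows parted by semicolons, each of 4 numbers parted by spaces: the shift along the tool's x, y, z in mm, then the turn about the tool's z in rad. In form: x y z yaw; .... A call has 1 to 20 rows; each row shifts and turns the pose as measured when the row begins, along the tool's axes as they then stand; what a row does not reach is not made up. A row lasts 1/8 s, in which the tool goes at most 62.5 mm and 10.7 degrees, less where a joint would pass 70% of its speed; a pose out of reach is approached as far as the arm can. A call with a gripper value outside its range is refused whole. "hand" is the opening, from 0 (shut) to 1 (fully open), set as the call begins (left out, the last holds). The fingers move at their own pace and stop on an object; "squeeze" is the grip in N (left out, the last holds). Time passes only in rows, so rows that do not move let the fingers close. It gives the time, the measured TCP pose, the force and the opening at its end, in the units of the state.
- telemetry.observe(): the state, without advancing time (a new reading comes with each control period).
- cams.read_camera(name): name is "side" or "top" or "wrist"; returns a dict with "color" (400x640x3 uint8, red, green, blue), "K" (3x3 intrinsics, pixels), "R" (3x3) and "t" (3): a world point X has camera coordinates R X + t. Camera axes: x right, y down, z forward; pixel columns grow to the right and rows downward; lengths in m; the calibration is good to about 2 mm. A picture is of the moment at which its call begins. There is no depth.
- robot.hand_in(): hands the job in, once; it reports no verdict.
Trained networks look in a picture, given as the dict that the camera call returned (one of the last four; its "shot" number tells which), for a name from the list of things; names that differ only in an ending like _2 or _b are one class to them, and where a whole thing is asked for, a point or a joint stands for the part that bears it (a point fixed in the world has none). Each returns a list of dicts, best first, with "score" (0 to 1); they miss things now and then, are a little off and sometimes report something else, mostly with a low value. They report only what shows in the picture. A call takes as long as a camera call. They do not tell look-alikes from the thing itself.
- cams.cut_out(picture, query): "region" (400x640 bool, what is visible of it) and "extent" ([centre column, centre row, width, height] in pixels, round what is visible of it).
The state is a dict: "time": time; "qpos": joint angles; "qvel": joint speeds; "joint_efforts": joint torques, N m; "tool_pos": TCP position; "tool_rot": TCP orientation; "contact_force": force on the tool from outside, world axes, zero at the start; "torque": the same for the moment, N m; "opening": finger opening in m.
Only numpy, scipy, OpenCV 4.12 (cv2) and the standard library are available. Lean on these libraries where they do the work, as an engineer would, in place of code of your own. Each camera call takes 0.05 s, during which the arm holds its last target.

## Working session

There is one attempt and no reset: what is moved stays moved. The work goes in short steps, Python scripts to look and compute and a tool call to move; the robot and the scene stay as the last step left them, time stands still between calls to the robot, and variables do not carry over. Pictures are saved under pics/ and viewed, and the job is handed in when it is done.

Besides the shell and the picture viewer there is one more tool, called after ">>>" as name(argument=value, ...) on one line, values as JSON. servo_tool: Moves the arm, as the interface text tells. Its arguments: {"type":"object","properties":{"targets":{"type":"string"},"hand":{"type":"number"},"squeeze":{"type":"number"}},"required":["targets"]}

```bash
mkdir -p pics; ls; python3 - <<'E'
from cell import telemetry,cams,robot
import cv2
s=telemetry.observe();print(s)
for n in("side","top"):
    p=cams.read_camera(n);cv2.imwrite(f"pics/{n}0.png",p["color"][:,:,::-1]);print(n,p["K"],p["R"],p["t"])
    for q in("ring","bar","dome","post_a","board","torch","flux_jar","firebrick","tweezers"):
        print(q,[(round(d["score"],2),[round(float(v)) for v in d["extent"]]) for d in cams.cut_out(p,q)])
E
```

```text
pics
{'time': 0.0, 'qpos': array([-1.48197519e+00,  3.42731329e-01,  1.52503638e+00, -3.23803436e-05,
        1.27539106e+00, -1.46012267e-01]), 'qvel': array([ 0.00037591, -0.00065391,  0.0002942 , -0.00095867, -0.00077502,
        0.00136461]), 'joint_efforts': array([ 1.89908758e-03, -4.31239414e+01, -2.44221997e+01,  7.19859218e-02,
        5.57304849e-02, -1.20490745e-04]), 'tool_pos': array([ 0.12212832, -0.51019235,  0.24003372]), 'tool_rot': array([-3.14003870e+00, -1.97226457e-04,  2.34842706e-01]), 'contact_force': array([0.72727711, 0.58064402, 0.20180303]), 'torque': array([-0.04757433, -0.0124421 , -0.03143542]), 'opening': 0.09160931006692208}
side [[469.6917235    0.         323.95863999]
 [  0.         469.6917235  200.99372142]
 [  0.           0.           1.        ]] [[ 0.67622218 -0.73633396  0.02314878]
 [-0.39021843 -0.38466076 -0.83651998]
 [ 0.62486249  0.55664029 -0.54744722]] [-0.35954793  0.29119453  0.63268701]
ring [(0.69, [331, 302, 20, 24]), (0.68, [297, 291, 19, 18]), (0.6, [353, 222, 15, 13]), (0.56, [455, 293, 23, 20]), (0.33, [404, 204, 13, 22])]
b
[... 383 characters left out ...]
2726 199.17895106]
 [  0.           0.           1.        ]] [[ 0.01233669 -0.99932697 -0.03454585]
 [-0.9845622  -0.00610729 -0.17492851]
 [ 0.1745998   0.03617058 -0.9839749 ]] [0.0575119  0.5845809  0.91046248]
ring [(0.63, [407, 286, 16, 18]), (0.54, [382, 296, 1, 12]), (0.47, [476, 205, 19, 21])]
bar [(0.59, [395, 182, 7, 0]), (0.29, [384, 152, 5, 22])]
dome [(0.63, [369, 187, 11, 7]), (0.53, [389, 192, 111, 107]), (0.4, [453, 116, 59, 50])]
post_a []
board [(0.96, [385, 201, 67, 66])]
torch [(0.81, [333, 133, 91, 94])]
flux_jar [(0.58, [309, 289, 24, 26])]
firebrick [(0.79, [454, 116, 61, 47])]
tweezers [(0.76, [261, 213, 32, 63]), (0.54, [369, 188, 6, 6]), (0.41, [333, 131, 91, 97])]
```

```bash
python3 - <<'E'
import cv2
for n,(x,y,w,h) in {"side":(220,80,320,240),"top":(230,70,280,240)}.items():
    i=cv2.imread(f"pics/{n}0.png")[y:y+h,x:x+w]
    k=2.5
    i=cv2.resize(i,None,fx=k,fy=k,interpolation=cv2.INTER_CUBIC); cv2.imwrite(f"pics/{n}0c.png",i)
E
```

```text
(no output)
```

View pics/side0c.png

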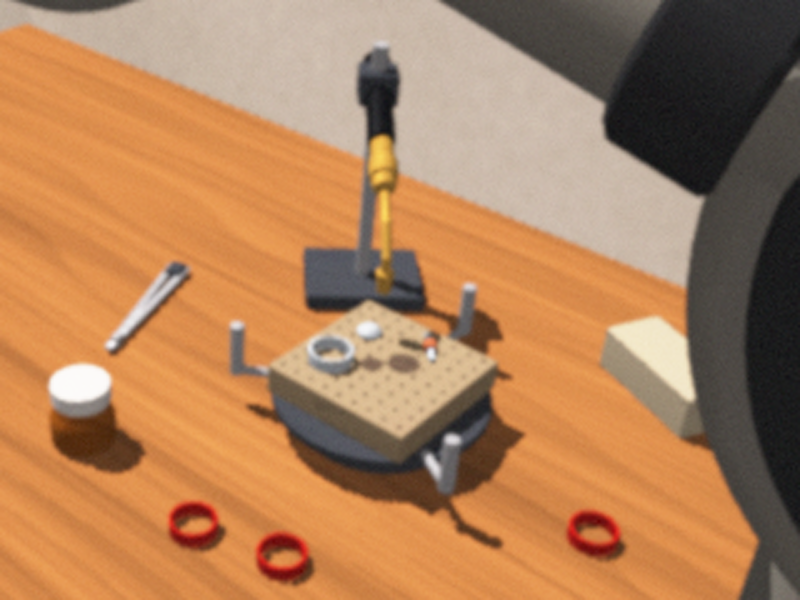

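View pics/top0c.png

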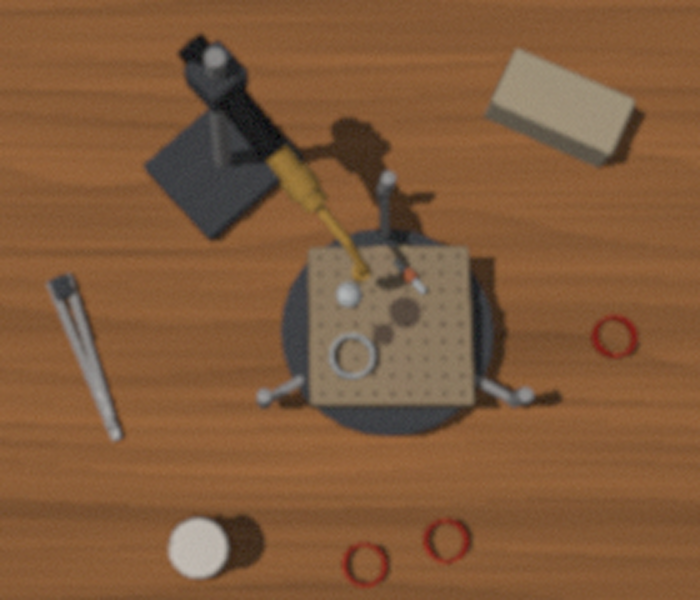

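View pics/top0.png

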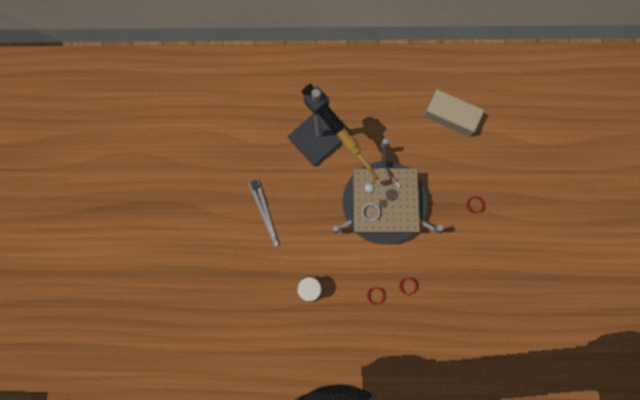

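The ring is the pale band on the board: top pixel (371,212), side pixel (352,221). The three red bands at top (376,296), (409,286) and (476,205) lie on the bench and are not meant. Next I triangulate from both views.

```bash
cat > h.py <<'E'
import numpy as np,cv2
def ray(p,u,v):
    d=p["R"].T@np.linalg.solve(p["K"],[u,v,1.]);c=-p["R"].T@p["t"];return c,d
def atz(p,u,v,z):
    c,d=ray(p,u,v);return c+d*(z-c[2])/d[2]
def tri(p,a,q,b):
    P=[x["K"]@np.c_[x["R"],x["t"]] for x in(p,q)]
    X=cv2.triangulatePoints(P[0],P[1],np.array(a,float).reshape(2,1),np.array(b,float).reshape(2,1))
    return X[:3,0]/X[3,0]
def px(p,X):
    x=p["K"]@(p["R"]@np.array(X)+p["t"]);return x[:2]/x[2]
E
python3 - <<'E'
from cell import cams
from h import *
import numpy as np
np.set_printoptions(precision=4,suppress=True)
T=cams.read_camera("top");S=cams.read_camera("side")
t=lambda x,y:(230+x/2.5,70+y/2.5); s=lambda x,y:(220+x/2.5,80+y/2.5)
pt=[t(388,177),t(264,397),t(526,396)];ps=[s(468,290),s(238,326),s(452,440)]
P=[]
for a,b in zip(pt,ps):
    print("post tri",tri(T,a,S,b),"top z75",atz(T,*a,.075),"side",atz(S,*b,.075));P.append(atz(T,*a,.075))
from itertools import combinations
print([np.linalg.norm(P[i]-P[j]) for i,j in combinations(range(3),2)],"expect .2044")
ax=np.mean(P,0)[:2];print("axis",ax,[(np.linalg.norm(p[:2]-ax),np.degrees(np.arctan2(*(p[:2]-ax)[::-1]))) for p in P])
r=atz(T,*t(352,355),.064);r2=atz(S,*s(331,353),.064)
print("ring",tri(T,t(352,355),S,s(331,353)),r,r2,np.linalg.norm(r[:2]-ax),np.degrees(np.arctan2(*(r[:2]-ax)[::-1])))
n=tri(T,t(361,276),S,s(384,287));print("nozzle",n,np.linalg.norm(n[:2]-ax),np.degrees(np.arctan2(*(n[:2]-ax)[::-1])))
rt=tri(T,t(215,55),S,s(382,45));print("rodtop",rt,atz(T,*t(215,55),.24),np.linalg.norm(rt[:2]-ax),np.degrees(np.arctan2(*(rt[:2]-ax)[::-1])))
for n,a,z in(("dome",t(348,294),.066),("jar",t(198,548),.055),("tw1",t(62,285),.01),("tw2",t(117,437),.01),("brick",t(565,100),.04)):print(n,atz(T,*a,z))
# board centre
p=cams.cut_out(T,"board")
c=[atz(T,*t(*x),.058) for x in((309,248),(468,247),(475,404),(309,405))];print("board c",np.mean(c,0))
E
```

```text
post tri [ 0.7025 -0.0796  0.0697] top z75 [ 0.7011 -0.0793  0.075 ] side [ 0.6946 -0.0837  0.075 ]
post tri [0.5224 0.0193 0.0732] top z75 [0.5211 0.0203 0.075 ] side [0.5216 0.0165 0.075 ]
post tri [ 0.5242 -0.185   0.0742] top z75 [ 0.5236 -0.1842  0.075 ] side [ 0.524  -0.1859  0.075 ]
[np.float64(0.20577309149074424), np.float64(0.20621221230388614), np.float64(0.20454666979556688)] expect .2044
axis [ 0.5819 -0.0811] [(np.float64(0.11920698303808734), np.float64(0.8437809528118339)), (np.float64(0.1182466039488693), np.float64(120.9710112187853)), (np.float64(0.11850132117115415), np.float64(-119.49500058196935))]
ring [ 0.5568 -0.0501  0.0642] [ 0.5567 -0.05    0.064 ] [ 0.5572 -0.0501  0.064 ] 0.04011513879262453 129.05317644168036
nozzle [ 0.6134 -0.0546  0.1017] 0.041100046620519116 40.08821225894442
rodtop [0.7371 0.0561 0.2389] [0.7365 0.0562 0.24  ] 0.20714254317969777 41.47423627619022
dome [ 0.606 -0.047  0.066]
jar [0.4034 0.0715 0.055 ]
tw1 [0.624  0.1942 0.01  ]
tw2 [0.4936 0.1431 0.01  ]
brick [ 0.7799 -0.2336  0.04  ]
board c [ 0.5822 -0.0813  0.058 ]
```

>>> servo_tool(targets="20 -8 0 0; 36 -14.5 0 0; 36 -14.5 0 0; 36 -14.5 0 0; 36 -14.5 0 0; 36 -14.5 0 0; 36 -14.5 0 0; 36 -14.5 0 0; 36 -14.5 0 0; 36 -14.5 0 0; 36 -14.5 0 0; 36 -14.5 0 0; 36 -14.5 0 0; 36 -14.5 0 0; 20 -8 0 0; 0 0 0 -0.18; 0 0 0 -0.18; 0 0 0 -0.18; 0 0 0 -0.18; 0 0 0 -0.18", hand=0, squeeze=5)

```text
time: 3.65
tool_pos: [0.5882, -0.158, 0.2418]
tool_rot: [-3.14, -0.006, 1.174]
contact_force: [0.6, -0.2, 0.6]
opening: 0.0004
```

>>> servo_tool(targets="-16 -3 0 0; -16 -3 0 0; -14 -3 0 0; 0 0 0 -0.11; 0 0 0 -0.11; 0 0 30 0; 0 0 30 0; 0 0 20 0; 0 0 0 0")

```text
time: 4.78
tool_pos: [0.5566, -0.2033, 0.1607]
tool_rot: [3.141, -0.005, 1.379]
contact_force: [-0.9, -0.3, 0.8]
opening: 0.0007
```

```bash
python3 - <<'E'
from cell import cams,telemetry
import cv2
for n,(x,y,w,h) in {"side":(220,80,320,240),"top":(230,70,280,240)}.items():
    p=cams.read_camera(n)
    i=cv2.resize(p["color"][y:y+h,x:x+w,::-1],None,fx=2.5,fy=2.5,interpolation=cv2.INTER_CUBIC); cv2.imwrite(f"pics/{n}1c.png",i)
p=cams.read_camera("wrist");cv2.imwrite("pics/w1.png",p["color"][:,:,::-1])
s=telemetry.observe();print(s["tool_pos"],s["tool_rot"])
E
```

```text
[ 0.55820844 -0.20354674  0.16312059] [ 3.13567352 -0.00385229  1.37983557]
```

View pics/side1c.png

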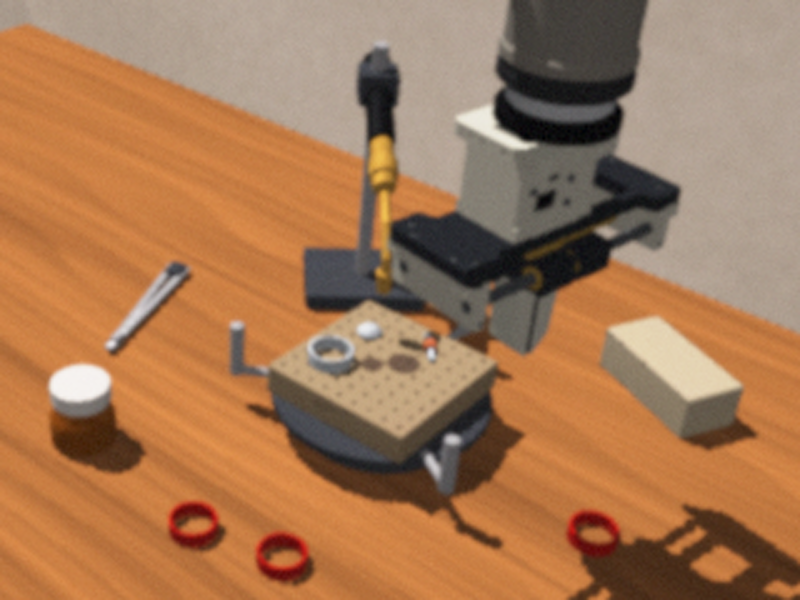

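View pics/w1.png

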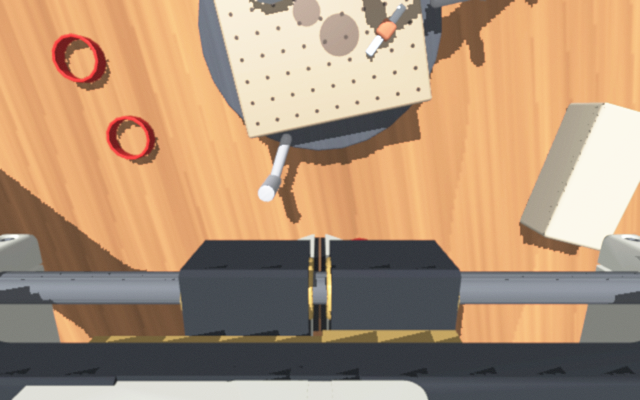

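The fingers are closed, about 40 mm anticlockwise of the near-right post. That post shows at wrist pixel (268,190), and nothing lies below the fingers. Descending beside it.

>>> servo_tool(targets="2 0 25 0; 2 0 25 0; 2 0 25 0; 0 0 15 0; 0 0 6 0; 0 0 0 0; 0 0 0 0")

```text
time: 5.8
tool_pos: [0.5651, -0.2008, 0.0732]
tool_rot: [3.12, 0.001, 1.378]
contact_force: [-0.2, 0.2, 0.3]
opening: 0.0005
```

>>> servo_tool(targets="0 0 6 0; 0 0 5 0; 0 -4 0 0.03; 0 -4 0 0.03; 0 -4 0 0.03; 0 -4 0 0.03; 0 -4 0 0.03; 0 0 0 0", squeeze=20)

```text
time: 6.8
tool_pos: [0.5452, -0.1958, 0.0624]
tool_rot: [3.117, -0.002, 1.216]
contact_force: [0.0, 0.2, -0.7]
opening: 0.0007
```

>>> servo_tool(targets="0.3 -5 0 0.035; 0.3 -5 0 0.035; 0.3 -5 0 0.04; 0.3 -5 0 0.04; 0.3 -5 0 0.04; 0.3 -5 0 0.04; 0 0 0 0")

```text
time: 7.68
tool_pos: [0.5185, -0.1822, 0.0627]
tool_rot: [3.114, -0.007, 0.971]
contact_force: [0.2, -0.5, -0.6]
opening: 0.0003
```

```bash
cat > look.py <<'E'
import sys
from cell import cams,telemetry
import cv2
p=cams.read_camera("top")
k=sys.argv[1]
i=cv2.resize(p["color"][130:260,310:470,::-1],None,fx=4.5,fy=4.5,interpolation=cv2.INTER_CUBIC); cv2.imwrite(f"pics/t{k}.png",i)
E
python3 look.py 2
```

```text
(no output)
```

View pics/t2.png

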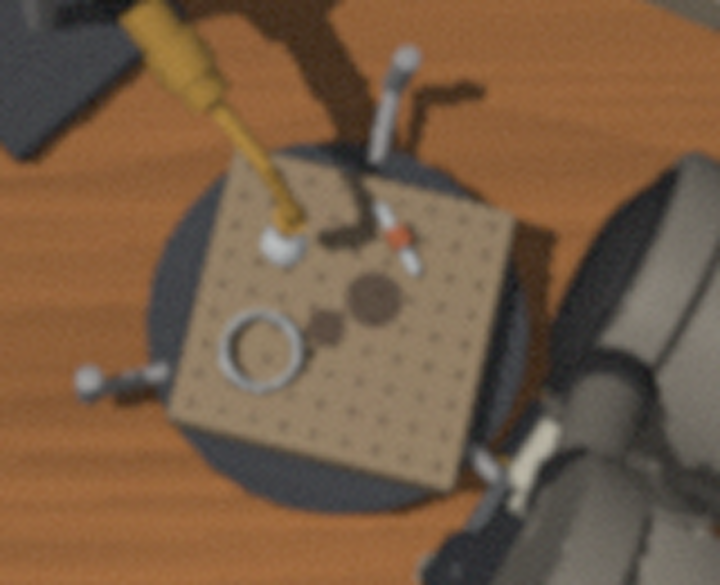

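>>> servo_tool(targets="0.3 -5 0 0.035; 0.3 -5 0 0.04; 0.3 -5 0 0.04; 0.3 -5 0 0.04; 0.3 -5 0 0.04; 0.3 -5 0 0.04; 0.3 -5 0 0.04; 0.3 -5 0 0.04; 0 0 0 0")

```text
time: 8.85
tool_pos: [0.4896, -0.1542, 0.0624]
tool_rot: [3.113, -0.015, 0.637]
contact_force: [0.2, -0.7, 0.2]
opening: 0.0003
```

>>> servo_tool(targets="-0.1 -5 0 0.035; -0.1 -5 0 0.04; -0.1 -5 0 0.04; -0.1 -5 0 0.04; 0 -5 0 0.04; 0 -5 0 0.04; 0 -5 0 0.04; 0 -5 0 0.04; 0 -5 0 0.04; 0 -5 0 0.04; 0 0 0 0")

```text
time: 10.22
tool_pos: [0.4685, -0.1114, 0.0622]
tool_rot: [3.117, -0.028, 0.233]
contact_force: [0.8, 0.7, -0.3]
opening: 0.0005
```

```bash
python3 look.py 3
```

```text
(no output)
```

View pics/t3.png

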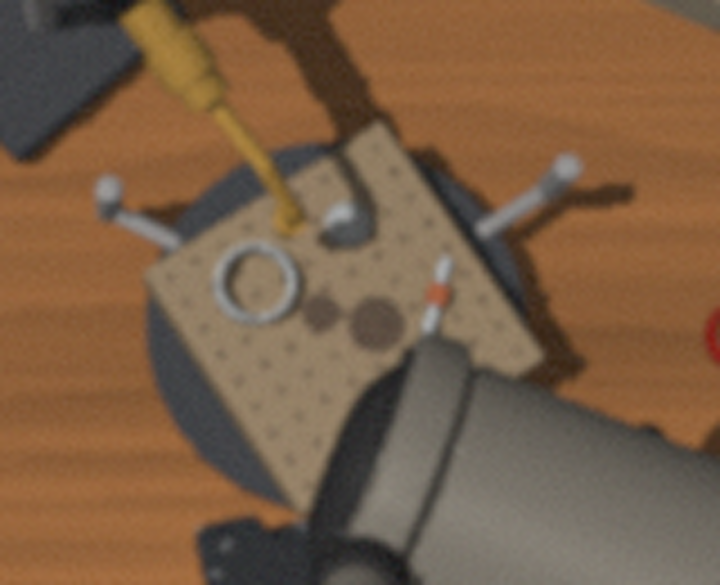

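```bash
cat > m.py <<'E'
import sys
from cell import cams
from h import *
T=cams.read_camera("top")
ax=np.array([.5819,-.0811])
f=lambda x,y:(310+x/4.5,130+y/4.5)
v=list(map(float,sys.argv[1:]))
for k,z in enumerate((.064,.075,.075)):
    if 2*k+1<len(v):
        r=atz(T,*f(*v[2*k:2*k+2]),z)[:2]-ax;print(r,np.linalg.norm(r),np.degrees(np.arctan2(r[1],r[0])))
E
python3 m.py 256 282 109 190 568 168
```

```text
[0.01406181 0.03866895] 0.04114634556245874 70.01640805680442
[0.05343155 0.10467987] 0.11752789154948526 62.958953246590205
[ 0.06430506 -0.09902186] 0.11806976539290062 -57.00019872688318
```

>>> servo_tool(targets="-0.2 -5 0 0.035; -0.2 -5 0 0.035; -0.1 -5 0 0.04; -0.1 -5 0 0.04; 0 -5 0 0.04; 0 -5 0 0.04; 0 -5 0 0.04; 0 -5 0 0.04; 0 -5 0 0.04; 0 0 0 0")

```text
time: 11.58
tool_pos: [0.4651, -0.0698, 0.0617]
tool_rot: [3.125, -0.035, -0.121]
contact_force: [0.6, -0.3, 1.1]
opening: 0.0002
```

```bash
python3 look.py 4
```

```text
(no output)
```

View pics/t4.png

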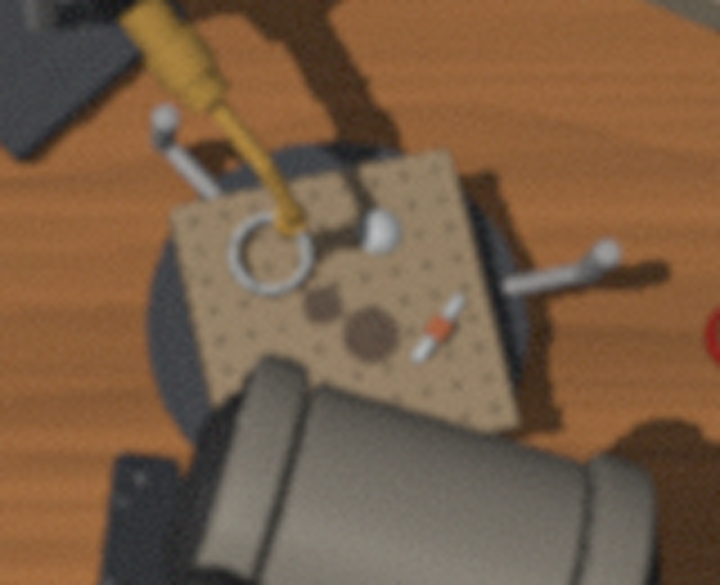

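```bash
python3 m.py 271 254 165 119 606 254; python3 - <<'E'
from cell import cams
from h import *
T=cams.read_camera("top");S=cams.read_camera("side")
for a in (40.1,41,41.5):
    c=np.array([.5819,-.0811]);e=np.array([np.cos(np.radians(a)),np.sin(np.radians(a))])
    print(a,(px(T,[*(c+.042*e),.064])-[310,130])*4.5,(px(T,[*(c+.042*e),.098])-[310,130])*4.5,(px(T,[*(c+.205*e),.24])-[230,70])*2.5)
E
```

```text
[0.02688775 0.03187415] 0.04170026946829029 49.85036072327012
[0.08625506 0.07971707] 0.11745103863071522 42.744166275361806
[ 0.02539149 -0.11437025] 0.11715494783349303 -77.48270579023108
40.1 [281.68263293 242.61919245] [288.44719003 226.38759346] [222.69803222  51.97875217]
41 [280.57029619 243.54906339] [287.29478773 227.35030467] [219.08171082  54.88323663]
41.5 [279.9588935  244.07312493] [286.66136818 227.89287205] [217.09223186  56.52055002]
```

>>> servo_tool(targets="0 -5 0 0.04; 0 -5 0 0.04; 0 -5 0 0.04; 0 -4 0 0.03; 0 0 0 0")

```text
time: 12.4
tool_pos: [0.4681, -0.0526, 0.0614]
tool_rot: [3.129, -0.037, -0.274]
contact_force: [0.0, 0.3, -0.6]
opening: 0.0004
```

```bash
python3 look.py 5; python3 - <<'E'
from cell import cams
import cv2
p=cams.read_camera("side")
cv2.imwrite("pics/s5.png",cv2.resize(p["color"][150:290,290:450,::-1],None,fx=4.2,fy=4.2,interpolation=cv2.INTER_CUBIC))
E
```

```text
(no output)
```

View pics/t5.png

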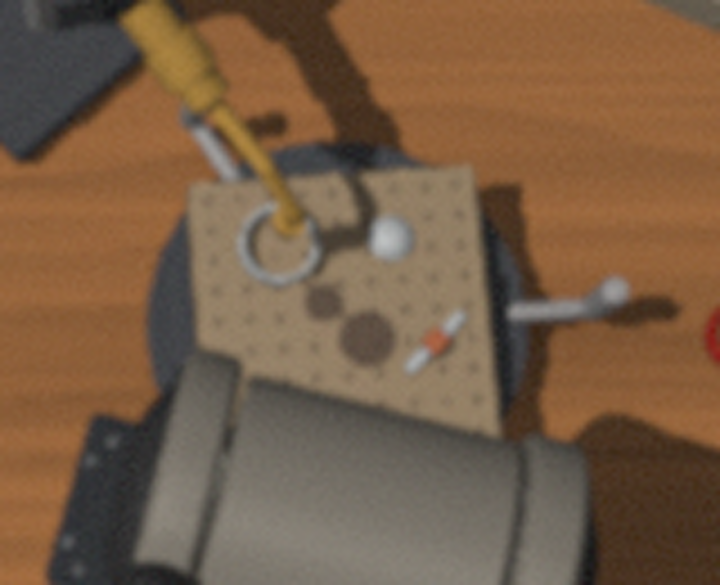

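View pics/s5.png

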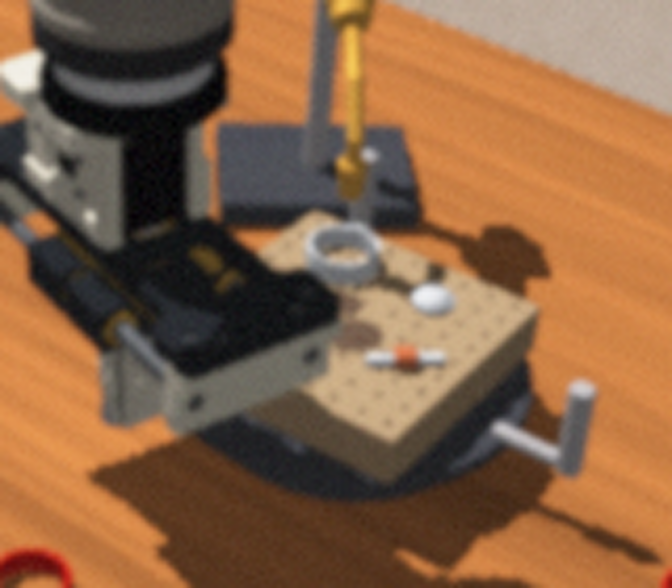

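The ring centre is at crop pixel (280,243) and the aim is predicted at (280,244), so it is on target. Backing off the post and lifting.

>>> servo_tool(targets="0 5 0 0; 0 6 0 0; 0 4 0 0; 0 0 -20 0; 0 0 -30 0; -10 0 -30 0; -20 0 -30 0; -20 0 -20 0; -20 0 0 0; 0 0 0 0; 0 0 0 0")

```text
time: 13.88
tool_pos: [0.3904, -0.0486, 0.193]
tool_rot: [3.129, -0.037, -0.276]
contact_force: [-0.8, -0.1, 0.9]
opening: 0.0005
```

```bash
python3 look.py 6; python3 - <<'E'
from cell import cams
from h import *
T=cams.read_camera("top");S=cams.read_camera("side")
cv2.imwrite("pics/s6.png",cv2.resize(S["color"][150:290,290:450,::-1],None,fx=4.2,fy=4.2,interpolation=cv2.INTER_CUBIC))
cv2.imwrite("pics/t6full.png",T["color"][:,:,::-1])
c=np.array([.5819,-.0811]);e=np.array([np.cos(np.radians(41)),np.sin(np.radians(41))])
print((px(S,[*(c+.042*e),.064])-[290,150])*4.2)
for q in("flux_jar","firebrick","tweezers"): print(q,[d["extent"] for d in cams.cut_out(T,q)][:1])
E
```

```text
[342.30970133 253.19589382]
flux_jar [[306.5, 289.3, 20.7, 28.2]]
firebrick [[455.5, 115.4, 57.3, 49.5]]
tweezers [[261.0, 212.2, 28.8, 59.4]]
```

View pics/t6.png

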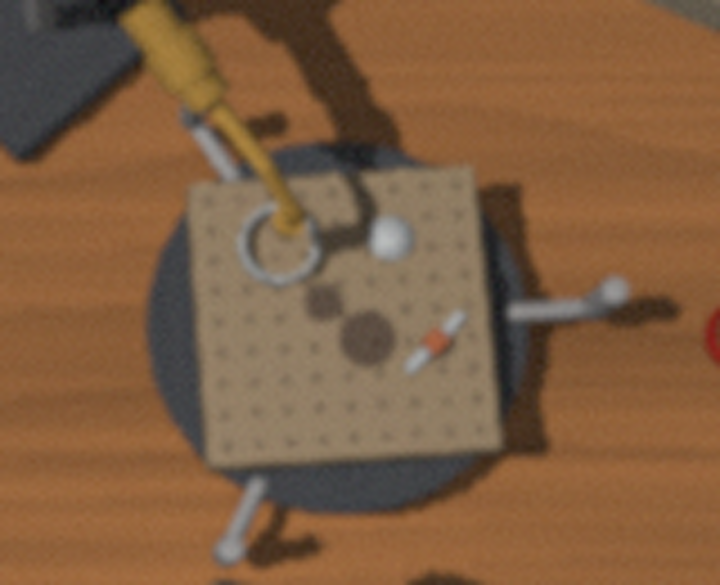

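View pics/s6.png

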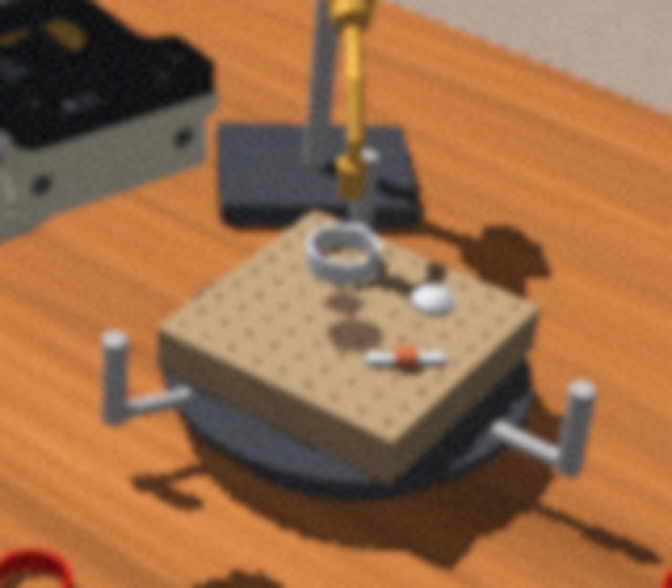

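```bash
python3 - <<'E'
from cell import robot
print(robot.hand_in())
E
```

```text
the job is handed in; nothing more can be done
None
```

I turned the turntable about 88° clockwise by pushing the post nearest the robot with closed fingers. Then I backed off, lifted clear and handed the job in at about 14 s of the 51 s allowed; no verdict is reported.

**Ring position:** in the last check the ring centre matched the predicted spot under the nozzle in both views, to about 1 mm. In the top view it was at crop pixel (280,243) against a predicted (280,244), and in the side view (343,253) against (342,253). The true error could be a little more, since the cameras are calibrated to about 2 mm.

**Work pieces and table:** the bar and dome still lie on the board. The table looks unchanged from before I backed off. The force readings at the end of each move stayed around 1 N, which is about noise level.

**Bystanders:** the brick and tweezers were found within about 2 pixels of their starting places. The jar was reported 2.5 pixels (about 5 mm) off, with a narrower outline. I put this down to the gripper partly covering it, because the arm never went low near the jar. I did not confirm that with another picture.

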